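Free the seized swing clamp and unload the bracket

TASK

The swing clamp on the inclined drilling fixture has rusted tight: rock its black tee handle back and forth in small arcs, without wrenching it, until it breaks free, then turn it clockwise about a quarter turn so that its finger stands clear of the steel bracket. Lift the bracket out of the fixture and put it in the red bin that stands on the grey machine top in front of the orange panel. Leave the clamp open, and leave the bin, the oil bottle, the spanner and the bolt standing or lying where they are.

Things in the scene. Friction and masses are not known exactly. Their poses are not given: they have to be found in the camera images.
- fixture: Drilling fixture, blue frame, aluminium plate, fixed; base 156 x 124 mm. Origin: centre of its underside. Its plate (146 x 100 mm) slopes up 30 degrees along the fixture's +x (+y = left looking up the slope, z up); the face's outward normal is (-0.5, 0, 0.866). Up the slope come an end stop 11 mm high, the bracket's nest, the clamp's boss. Top edge 103 mm above the table.
- nest (a point): Point on the sloping face under the middle of the bracket; axes as the fixture's, in whose frame it lies at (-12, 0, 60) mm. Four dowel pins 6 mm thick and 9.5 mm high flank the bracket, 29 mm down and 31 mm up the slope from here and 18 mm to either side.
- clamp (a joint): Turn of the clamp on its spindle, rad, positive clockwise seen from above. 0: finger down the slope, over the bracket; 1.57: finger to the fixture's +y; clear of the bracket beyond 0.9; end stops at -0.25 and 1.62. Starts near 0, seized: it gives about 0.17 rad either way (later 0.2), then stops hard; pushing on gains nothing and a twist over 8 N m snaps it. See point pad.
- pad (a point): Underside of the 8 mm rubber pad on the clamp's finger, 41 mm from the spindle. How the rust behaves: each swing carried right from one stop to the other (some 0.3 N m) loosens it a little; after 3 to 8 swings a clockwise swing no longer stops at 0.2 rad, and from then on the clamp turns freely (0.1 N m) and stays where it is left.
- tee (a point): Middle of the black tee handle, on the spindle, 62 mm up the slope and 3 mm left (+y) of the nest, 47 mm off the face. z = spindle, square to the face (30 degrees from vertical); x = the tee's length, up the slope at clamp 0. Bar 56 long, 12.5 wide, 22 mm high (36 to 58 mm off the face): grip it across its width. Under its downhill half runs the steel finger, 17 to 26 mm off the face.
- bracket: Steel bracket 28 x 76 x 16 mm, 50 to 90 g, loose in the nest. Origin: centre of its underside; z off the face, y = length, up the slope, x = width, to the fixture's -y. Base 3 mm thick; flange x 10 to 14, full length, 16 high; block x -11 to 10, y -6 to 30, 12 high. Grip across x on flange and block at y -5 to 15, tool square to the face, tips near the base; draw it out square to the face.
- bin: Red open bin, 126 x 96 x 50 mm, 0.25 kg, loose on the grey machine top in front of the orange panel. Origin: centre of its underside; x = its long side, z up. Inside 116 x 86 mm, floor 2 mm, walls 2 mm, rim 50 mm above the table.
- oil_bottle: Cream oil bottle with a red dropper tip, 42 mm across, 120 mm high, standing beside the fixture on its -y side. Origin: centre of its underside.
- spanner: Steel combination spanner, 164 x 27 x 8 mm, lying on the packing table in front of the fixture. Origin: its middle, underside; y = its length.
- bolt_a: Steel bolt, 35 mm high, standing on its 15 mm head on the packing table near the fixture. Origin: centre of its underside.
Things that resemble listed ones, but are neither listed nor needed, are in the scene too. What is shaped like the bracket but pink is not meant.

How it is judged:
On the way:
1. the clamp has broken free and its finger stands clear of the bracket, which is still in its nest (value of joint clamp above 1 rad and distance between bracket and nest below 0.012 m), for 0.1 s.
At the end, for the whole second after the job is handed in: The bracket rests released inside the red bin (its origin within the walls and under 36 mm above the bin's underside), the bin stands upright, and the clamp is still turned open by more than 1.0 rad (x of bracket in the frame of bin between -0.058 and 0.058 m and y of bracket in the frame of bin between -0.043 and 0.043 m and z of bracket in the frame of bin between 0 and 0.036 m and angle between bin's own z axis and vertical below 0.1 rad and linear speed of bracket below 0.02 m/s and value of joint clamp above 1 rad); the robot touches nothing.
It fails at once if the oil bottle is shifted more than 30 mm or tipped (distance of oil_bottle from where it was at the start of the episode above 0.03 m or angle between oil_bottle's own z axis and vertical above 0.4 rad).
It fails at once if the spanner is shifted more than 30 mm (distance of spanner from where it was at the start of the episode above 0.03 m).
It fails at once if the bolt is shifted more than 30 mm or knocked over (distance of bolt_a from where it was at the start of the episode above 0.03 m or angle between bolt_a's own z axis and vertical above 0.6 rad).
It fails at once if the tee handle is wrenched by brute force, over about 8 N m (contact force between the fingers and clamp above 700 N).
It fails at once if the bin is shifted more than 40 mm (distance of bin from where it was at the start of the episode above 0.04 m).
It also fails if it takes over 64 s, if anything falls off the work surface, if the arm or the gripper's body presses on something with over 40 N, if the wrist force passes 120 N, or if a joint passes its speed limit or range.

ROBOT

A 6-joint arm with a two-finger parallel gripper is mounted at the origin on a cart in front of the work surface, level with it; the furniture and walls round the work are solid. World frame = base frame: x ahead of the robot, y to its left, z up, the work surface at z = 0. Lengths are in m, angles in rad, forces in N, time in s.
With the tool pointing down it reaches from about 0.3 to 0.775 m from the base axis. Payload 14.6 kg.
Tool frame: the origin (TCP) lies on the centre line of the jaws, within the pads' length; the fingertips stand 17 mm ahead of it and the grasp point (between the pads) lies 2 mm behind it (finger_overhang is the distance from the TCP to the fingertips, in m); z points along the fingers, y is the line along which they close (so a half turn about z gives the same grasp; the last joint's range is limited). The gripper opens to 85 mm and grips with 20 to 120 N. Pads are 22 mm wide; open, the fingers measure 114 mm over their backs; the gripper's body (76 mm by 85 mm) begins 54 mm behind the grasp point. The pads swing forward as they close: fully open they stand 13 mm farther back than shut.
Start: joints at [1.129, 0.3, 1.521, -0, 1.321, -0.067], TCP at [0.201, 0.512, 0.248] pointing down, gripper open.
Joint ranges: [-3.03, 3.03], [-0.79, 2.21], [0.23, 2.52], [-1.04, 4.18], [0, 3.07], [-2.55, 2.55]. Speed limits (rad/s): [2.22, 2.22, 2.57, 3.14, 3.14, 3.14].

INTERFACE

Orientations are given as a 3x3 rotation matrix whose columns are the frame's x, y, z axes.
In Python, from workcell import move_pose, movel, move_joints, grip, pause, ik, read_camera, Unreachable, hand_in, read_clock, read_joint_pos, read_joint_vel, read_effort, read_tool_pos, read_tool_rot, read_contact_force, read_moment, read_finger_gap, read_grip_force, finger_overhang gives the robot as it stands. Calls block until the motion is done:
- move_pose(position, orientation): joint-space move of the TCP to a pose.
- movel(position, rotation=None, v=0.15): straight line of the TCP; rotation=None keeps the orientation; v is the mean speed in m/s.
- move_joints(angles): joint-space move.
- grip(opening, squeeze=None): finger opening in m; squeeze is the grip in N (None keeps the last); returns when the fingers have stopped.
- pause(seconds).
- ik(position, orientation): joint angles nearest the present ones, or None.
- read_camera(name): name is "scene" or "top"; returns a dict with "pixels" (420x560x3 uint8, red, green, blue), "K" (3x3 intrinsics, pixels), "rvec" (rotation vector, rad) and "tvec" (3), from world to camera coordinates, as OpenCV has them. Camera axes: x right, y down, z forward; pixel columns grow to the right and rows downward; lengths in m; the calibration is good to about 2 mm. A picture is of the moment at which its call begins. There is no depth.
A pose or a line that the arm cannot do raises Unreachable and nothing moves.
- hand_in(): hands the job in; it is judged then, once.
Readings, each from a call of its own:
- read_clock(): time.
- read_joint_pos(): joint angles.
- read_joint_vel(): joint speeds.
- read_effort(): joint torques, N m.
- read_tool_pos(): TCP position.
- read_tool_rot(): TCP orientation.
- read_contact_force(): force on the tool from outside, world axes, zero at the start.
- read_moment(): the same for the moment, N m.
- read_finger_gap(): finger opening in m.
- read_grip_force(): force on a finger pad.
Only numpy, scipy, OpenCV 4.12 (cv2) and the standard library are available. Lean on these libraries where they do the work, as an engineer would, in place of code of your own. Each camera call takes 0.05 s, during which the arm holds its last target. There are 200 camera calls.

## Working session

There is one attempt and no reset: what is moved stays moved. The work goes in short steps, each a Python script; the robot and the scene stay as the last script left them, time stands still between calls to the robot, and variables do not carry over. Pictures are saved under pics/ and viewed, at most 10 in all, crops included, and the job is handed in when it is done.

```bash
mkdir -p pics; ls
python3 - <<'E'
from workcell import *
import cv2
for n in("scene","top"):
    c=read_camera(n); cv2.imwrite(f"pics/{n}0.png",cv2.resize(c["pixels"][:,:,::-1],(800,600),interpolation=cv2.INTER_CUBIC))
    print(c["K"],c["rvec"],c["tvec"])
print(read_clock(),finger_overhang() if callable(finger_overhang) else finger_overhang)
E
```

```text
pics
[[444.0499379    0.         274.38504104]
 [  0.         444.0499379  205.22857628]
 [  0.           0.           1.        ]] [ 2.25202672 -0.6123389   0.25625847] [-0.46861828  0.1055169   1.19449402]
[[540.68077376   0.         282.17136457]
 [  0.         540.68077376 203.36106021]
 [  0.           0.           1.        ]] [ 2.11781373 -2.13984426  0.15735076] [-0.16235294  0.45200362  1.5494951 ]
0.1 0.017
```

View pics/scene0.png

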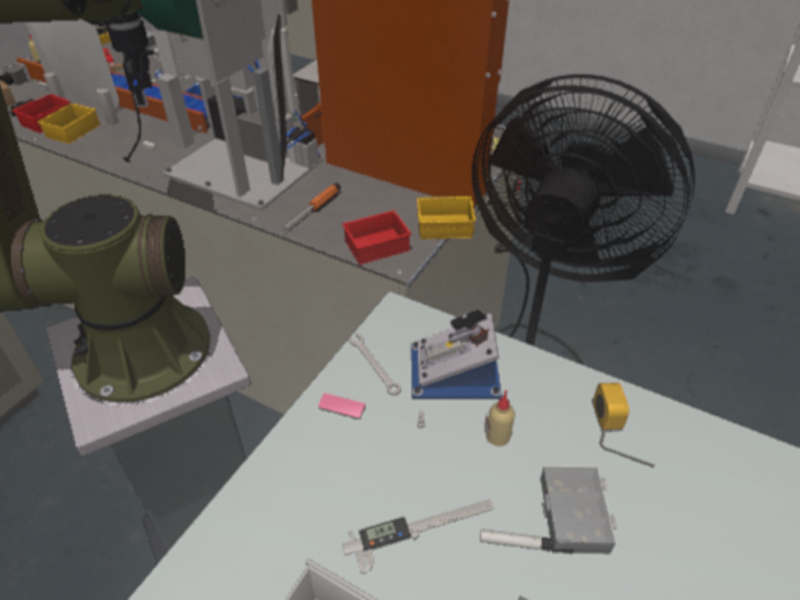

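View pics/top0.png

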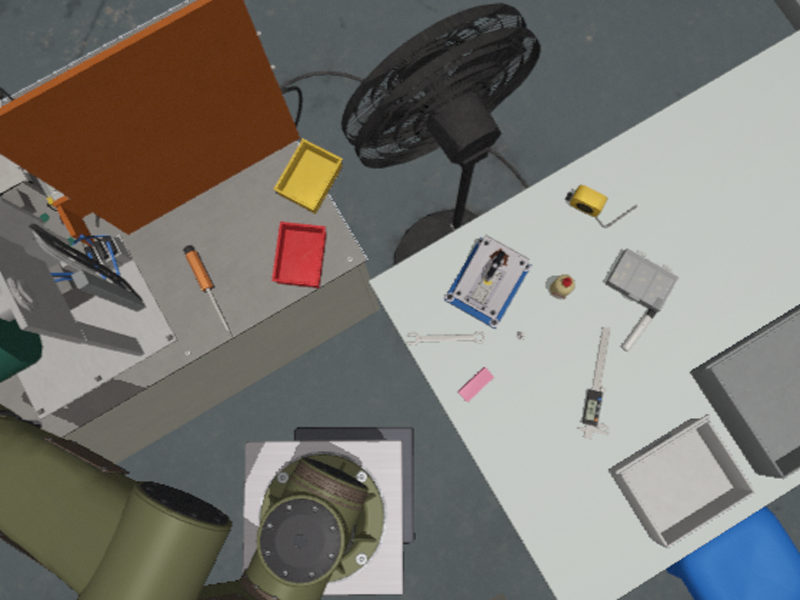

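The scene view shows the fixture at (455,355), the red bin at (377,237), the bottle at (500,420) and the spanner at (375,362). In the top view the fixture is at (488,280) and the red bin at (300,254). I'll enlarge crops of both.

Run:
```python
from workcell import *
import cv2,numpy as np
c=read_camera("top")["pixels"][:,:,::-1]
a=cv2.resize(c[155:245,300:380],None,fx=6.5,fy=6.5,interpolation=cv2.INTER_CUBIC)
b=cv2.resize(c[150:210,184:236],None,fx=5,fy=5,interpolation=cv2.INTER_CUBIC)
im=np.zeros((600,800,3),np.uint8); im[:a.shape[0],:a.shape[1]]=a; im[:b.shape[0],530:530+b.shape[1]]=b
cv2.imwrite("pics/top1.png",im)
s=read_camera("scene")["pixels"][:,:,::-1]
cv2.imwrite("pics/scene1.png",cv2.resize(s[210:315,280:367],None,fx=5.7,fy=5.7,interpolation=cv2.INTER_CUBIC))
```

```text
(no output)
```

View pics/top1.png

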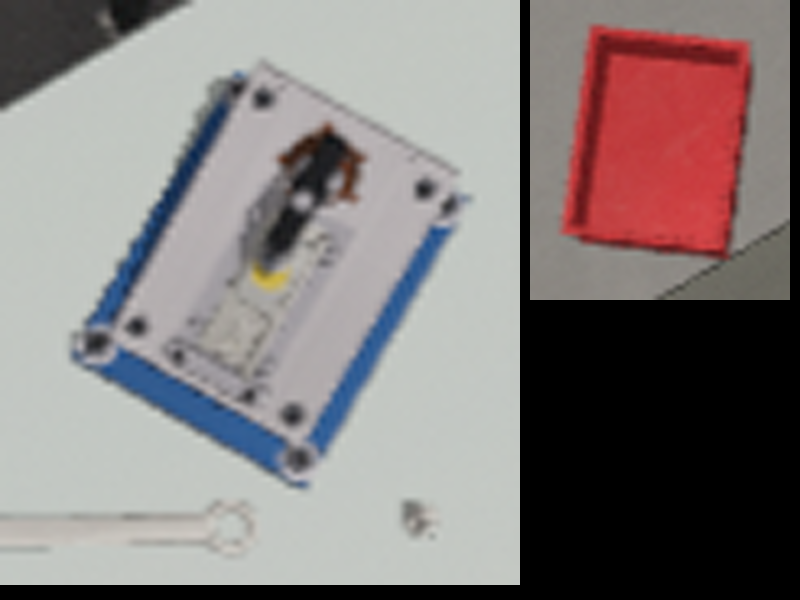

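View pics/scene1.png

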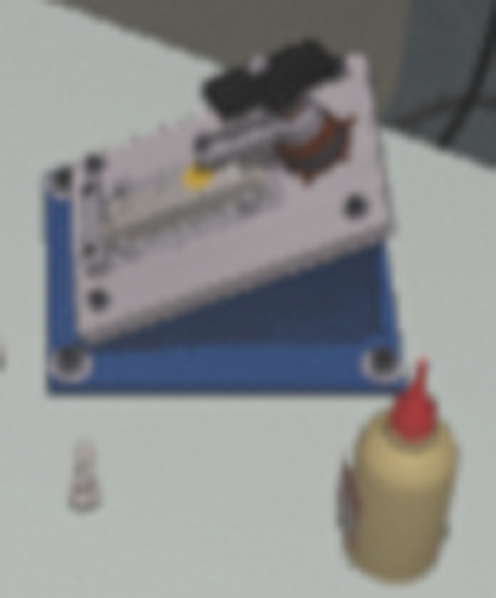

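The crops show the fixture's base corners and the clamp at about 0, with the finger lying down the slope. In the top crop they are at (305,487) and (75,352), with plate top corners at (262,63) and (460,172). The bin rim corners are at (592,25), (750,42), (727,257) and (565,233).

```bash
cat > h.py <<'E'
from workcell import *
import numpy as np,cv2,json
from scipy.optimize import least_squares
from scipy.spatial.transform import Rotation as R
def proj(cam,P):
    return cv2.projectPoints(np.float64(P),cam["rvec"],cam["tvec"],cam["K"],None)[0][:,0]
def w(p,L):
    x,y,t=p; L=np.atleast_2d(L); c,s=np.cos(t),np.sin(t)
    return np.c_[x+c*L[:,0]-s*L[:,1], y+s*L[:,0]+c*L[:,1], L[:,2]]
def fit(obs,p0):
    f=lambda p: np.concatenate([(proj(c,w(p,L))-px).ravel() for c,L,px in obs])
    r=least_squares(f,p0,loss="soft_l1"); return r.x,np.round(r.fun,1)
E
python3 - <<'E'
from h import *
T,S=read_camera("top"),read_camera("scene")
t=np.array([[305,487],[75,352],[262,63],[460,172]])/6.5+[300,155]-.4
L=np.array([[-78,-62,0],[-78,62,0],[62.5,50,103],[62.5,-50,103]])/1e3
s=np.array([[50,393],[405,390]])/5.7+[280,210]-.4
Ls=np.array([[-78,-62,0],[78,-62,0]])/1e3
best=None
for y in(-2,0,2):
  p,r=fit([(T,L,t),(S,Ls,s)],[.5,-.3,y]); print(p,r)
b=np.array([[62,25],[220,42],[197,257],[35,233]])/5+[184,150]-.4
Lb=np.array([[63,48,50],[63,-48,50],[-63,-48,50],[-63,48,50]])/1e3
for y in(-1,0,1): print("bin",*fit([(T,Lb,b)],[.5,.1,y]))
# tee & scene check
def unp(c,px,z):
    Rm=cv2.Rodrigues(c["rvec"])[0]; o=-Rm.T@c["tvec"]; d=Rm.T@np.linalg.solve(c["K"],[*px,1]); return o+d*(z-o[2])/d[2]
k=560/800
for n,px,z in(("bolt",(300+415/6.5,155+518/6.5),.02),("bottle",(562*k,286*k),.1),("span1",(413*k,338*k),.005),("span2",(480*k,338*k),.005),("tee",(300+303/6.5,155+200/6.5),.1367),("yellowbin",(309*k,176*k),.03)): print(n,unp(T,px,z).round(3))
print("binscene",unp(S,(377*k,237*k),.025).round(3))
print("surfcorner",unp(T,(370*k,283*k),0).round(3))
E
```

```text
[ 0.47313909 -0.34274254 -0.53692801] [-0.2  0.3 -1.1  0.3 -0.4 -1.   0.2 -0.5 -0.3  0.6  0.3  1.3]
[ 0.47313909 -0.34274254 -0.53692803] [-0.2  0.3 -1.1  0.3 -0.4 -1.   0.2 -0.5 -0.3  0.6  0.3  1.3]
[ 0.47313909 -0.34274254 -0.53692801] [-0.2  0.3 -1.1  0.3 -0.4 -1.   0.2 -0.5 -0.3  0.6  0.3  1.3]
bin [ 0.52811023  0.04590315 -0.11595485] [-0.   0.3  0.6  0.1 -0.2 -1.  -0.3  0.4]
bin [ 0.52811023  0.04590315 -0.11595485] [-0.   0.3  0.6  0.1 -0.2 -1.  -0.3  0.4]
bin [ 0.52811023  0.04590315 -0.11595485] [-0.   0.3  0.6  0.1 -0.2 -1.  -0.3  0.4]
bolt [ 0.357 -0.405  0.02 ]
bottle [ 0.445 -0.48   0.1  ]
span1 [ 0.355 -0.186  0.005]
span2 [ 0.354 -0.325  0.005]
tee [ 0.481 -0.346  0.137]
yellowbin [0.699 0.03  0.03 ]
binscene [0.531 0.045 0.025]
surfcorner [ 0.473 -0.097  0.   ]
```

```bash
cat >> h.py <<'E'
u=np.array([.8660254,0,.5]); n=np.array([-.5,0,.8660254]); yf=np.array([0,1.,0]); nest=np.array([-12,0,60])/1e3
def face(p,a,b,c):  # slope, left, off-face (m) -> world
    return w(p,nest+a*u+b*yf+c*n)[0]
def frot(p): return R.from_euler('z',p[2]).as_matrix()
def trot(p,th,flip=1): # tool z=-n, tool x = slope*flip, turned th clockwise about n
    Rz=frot(p); B=np.c_[u*flip,-yf*flip,-n]
    return Rz@R.from_rotvec(-th*n).as_matrix()@B
E
python3 - <<'E'
from h import *
T,S=read_camera("top"),read_camera("scene")
t=np.array([[305,487],[75,352],[262,63],[460,172],[303,200]])/6.5+[300,155]-.4
dot=nest+.062*u+.003*yf+.058*n
L=np.vstack([np.array([[-78,-62,0],[-78,62,0],[62.5,50,103],[62.5,-50,103]])/1e3,dot])
s=np.array([[50,393],[405,390],[258,65]])/5.7+[280,210]-.4
Ls=np.vstack([np.array([[-78,-62,0],[78,-62,0]])/1e3,dot])
p,r=fit([(T,L,t),(S,Ls,s)],[.47,-.34,-.53]); print(p,r)
json.dump(list(p),open("p.json","w"))
for f in(1,-1):
  for th in(-.25,0,.2,.8,1.4,1.6):
    q=ik(face(p,.062,.003,.047),trot(p,th,f)); q2=ik(face(p,.062,.003,.14),trot(p,th,f)); print(f,th,None if q is None else np.round(q,2),None if q2 is None else np.round(q2,2))
D=np.diag([1,-1,-1.])
print("bracket",*[np.round(q,2) if (q:=ik(face(p,.003,0,c),trot(p,0,f))) is not None else None for f in(1,-1) for c in(.02,.12)])
print(np.round(read_tool_rot(),2))
for ps in((.15,.32,.3),(.16,.36,.33)): print(ik(ps,read_tool_rot()))
E
```

```text
[ 0.47188326 -0.34234868 -0.53152209] [-0.2  0.7 -1.2  0.9 -0.6 -0.6  0.  -0.2  0.5 -1.3 -0.6  0.8 -0.1  1.2
  1.3 -0.5]
1 -0.25 [-0.72  0.35  1.84  0.21  0.45  0.97] [-0.73  0.13  1.89  0.18  0.61  1.  ]
1 0 [-0.72  0.35  1.84  0.21  0.45  1.22] [-0.73  0.13  1.89  0.18  0.61  1.25]
1 0.2 [-0.72  0.35  1.84  0.21  0.45  1.42] [-0.73  0.13  1.89  0.18  0.61  1.45]
1 0.8 [-0.72  0.35  1.84  0.21  0.45  2.02] [-0.73  0.13  1.89  0.18  0.61  2.05]
1 1.4 None None
1 1.6 None None
-1 -0.25 [-0.72  0.35  1.84  0.21  0.45 -2.17] [-0.73  0.13  1.89  0.18  0.61 -2.14]
-1 0 [-0.72  0.35  1.84  0.21  0.45 -1.92] [-0.73  0.13  1.89  0.18  0.61 -1.89]
-1 0.2 [-0.72  0.35  1.84  0.21  0.45 -1.72] [-0.73  0.13  1.89  0.18  0.61 -1.69]
-1 0.8 [-0.72  0.35  1.84  0.21  0.45 -1.12] [-0.73  0.13  1.89  0.18  0.61 -1.09]
-1 1.4 [-0.72  0.35  1.84  0.21  0.45 -0.52] [-0.73  0.13  1.89  0.18  0.61 -0.49]
-1 1.6 [-0.72  0.35  1.84  0.21  0.45 -0.32] [-0.73  0.13  1.89  0.18  0.61 -0.29]
bracket [-0.74  0.37  1.96  0.35  0.31  1.06] [-0.76  0.11  2.04  0.25  0.49  1.15] [-0.74  0.37  1.96  0.35  0.31 -2.08] [-0.76  0.11  2.04  0.25  0.49 -1.99]
[[-0.93  0.37 -0.  ]
 [ 0.37  0.93 -0.  ]
 [ 0.   -0.   -1.  ]]
[ 1.02871827e+00 -2.00211652e-01  1.92516284e+00 -9.96467394e-06
  1.41680824e+00 -1.67273829e-01]
[ 1.05953639e+00 -1.15794940e-01  1.78520454e+00 -4.72607330e-06
  1.47235006e+00 -1.36456772e-01]
```

Run:
```python
from h import *
p=json.load(open("p.json"))
q=ik((.15,.32,.3),read_tool_rot()); move_joints(q)
q2=ik(face(p,.062,.003,.16),trot(p,0,-1)); qm=np.array(q); qm[0]=q2[0]; qm[5]=q2[5]; move_joints(qm)
move_joints(q2); grip(.04,80); print(read_clock())
movel(face(p,.062,.003,.11)); f0=read_contact_force(); print(read_clock(),np.round(f0,1),read_finger_gap())
for n_ in("top","scene"):
    c=read_camera(n_)
    b=proj(c,[face(p,.062,.003,.058)])[0]; x,y=int(b[0])-40,int(b[1])-45
    cv2.imwrite(f"pics/a_{n_}.png",cv2.resize(c["pixels"][y:y+90,x:x+80,::-1],None,fx=5,fy=5,interpolation=cv2.INTER_CUBIC)); print(b-[x,y])
a=cv2.imread("pics/a_top.png");b=cv2.imread("pics/a_scene.png");cv2.imwrite("pics/a.png",np.hstack([a,b]))
```

```text
4.7083
5.1917 [-0.1  0.2 -0. ] 0.03991338208888003
[40.69285132 45.10680974]
[40.18546957 45.52546504]
```

View pics/a.png

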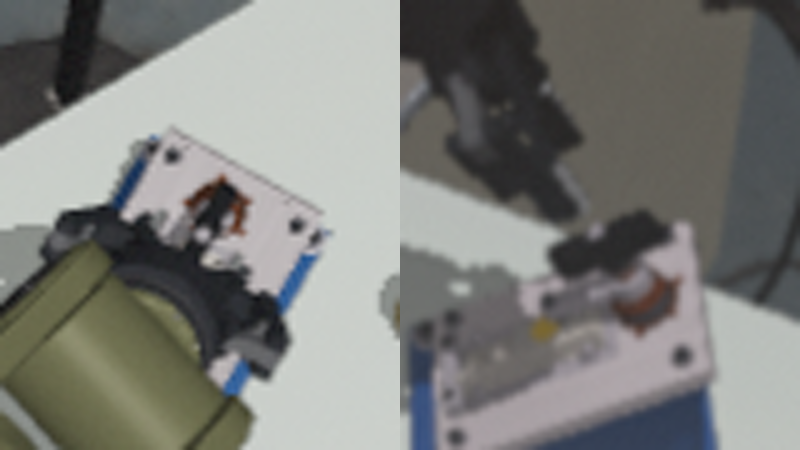

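The gripper sits above the tee, square to the face, and the tee is at about (205,215) in the left half. Next I descend and grip.

Run:
```python
from h import *
p=json.load(open("p.json"))
movel(face(p,.062,.003,.048),v=.1); print(np.round(read_contact_force(),1))
grip(0.0,30); g=read_finger_gap()
F=frot(p).T@read_contact_force(); print("gap",g,"F slope/left/n",np.round([F@u,F@yf,F@n],1),"M",np.round(read_moment(),2),read_grip_force())
q0=np.array(read_joint_pos())
N=frot(p)@n
for d in(.05,.1,.15,.18):
    t=read_clock();q=q0.copy(); q[5]+=d; move_joints(q); F=frot(p).T@read_contact_force(); print(d,round(read_joint_pos()[5]-q0[5],3),"Mn",round(read_moment()@N,2),np.round([F@u,F@yf,F@n],1),"gap",round(read_finger_gap(),4),round(read_clock()-t,2))
```

```text
[-0.8 -0.2 -0.4]
gap 0.011758076703336623 F slope/left/n [-1.1 -4.5  5. ] M [-0.29  0.74 -0.25] 32.41640031337738
0.05 0.05 Mn -0.09 [ 1.4 -1.3 -5.5] gap 0.0119 0.25
0.1 0.1 Mn -0.1 [ 0.8 -3.5 -5.9] gap 0.0115 0.25
0.15 0.15 Mn 0.59 [-0.1 -4.9 -5.8] gap 0.0117 0.25
0.18 0.18 Mn 0.63 [ 0.4 -6.8 -6.1] gap 0.0119 0.25
```

Run:
```python
from h import *
p=json.load(open("p.json")); N=frot(p)@n
grip(0.0,50)
q=np.array(read_joint_pos()); c=q[5]-.18
def go(d):
    q[5]=c+d; move_joints(q); return read_moment()@N
for i in range(7):
    m=[go(d) for d in(-.1,-.2,-.24)]; k=[go(d) for d in(0,.16,.22,.26)]
    print(i,np.round(m,2),np.round(k,2),round(read_finger_gap(),4),round(read_clock(),1),np.round(read_contact_force(),0))
    if k[-1]<.35: 
        print(np.round([go(d) for d in(.32,.4)],2)); break
```

```text
0 [-0.37 -1.07 -1.77] [0.07 0.71 0.92 1.73] 0.0115 9.6 [-1. -2. -2.]
1 [-0.24 -0.92 -1.67] [0.16 0.54 0.79 1.56] 0.0117 11.7 [-2. -2. -2.]
2 [-0.28 -0.99 -1.49] [0.15 0.02 0.64 0.6 ] 0.0117 13.7 [-3. -2. -1.]
3 [ 0.01 -0.79 -1.2 ] [ 0.07 -0.07 -0.06 -0.02] 0.0116 15.8 [-3. -3. -1.]
[0.05 0.08]
```

It broke free. Now I turn it open, release it and look.

Run:
```python
from h import *
p=json.load(open("p.json")); N=frot(p)@n
q=np.array(read_joint_pos()); c=q[5]-.4
for d in(.8,1.15,1.45):
    q[5]=c+d; move_joints(q); print(d,round(read_moment()@N,2),np.round(read_contact_force(),0))
grip(.03); 
movel(face(p,.062,.003,.13)); 
# go above the bracket, off to the side for a look
q1=ik(face(p,-.02,0,.2),trot(p,0,-1)); q1[0]+=.35; move_joints(q1); print(read_clock())
o=[]
for n_ in("top","scene"):
    c=read_camera(n_); b=proj(c,[face(p,.02,0,.01)])[0]; x,y=int(b[0])-33,int(b[1])-38
    o.append(cv2.resize(c["pixels"][y:y+75,x:x+66,::-1],None,fx=6,fy=6,interpolation=cv2.INTER_CUBIC)); 
    for f in((0.,0,.0),(.038,.014,.003),(.038,-.014,.003),(-.038,.014,.003),(-.038,-.014,.003)): print(n_,np.round((proj(c,[face(p,*f)])[0]-[x,y]+.4)*6))
cv2.imwrite("pics/b.png",np.hstack(o))
```

```text
0.8 -0.07 [-15.  -7.   1.]
1.15 -0.01 [-27.  -7.   4.]
1.45 -0.02 [-36.  -5.   7.]
19.9333
top [186. 263.]
top [196. 185.]
top [248. 213.]
top [123. 316.]
top [174. 344.]
scene [171. 263.]
scene [247. 203.]
scene [253. 253.]
scene [ 85. 265.]
scene [ 88. 315.]
```

View pics/b.png

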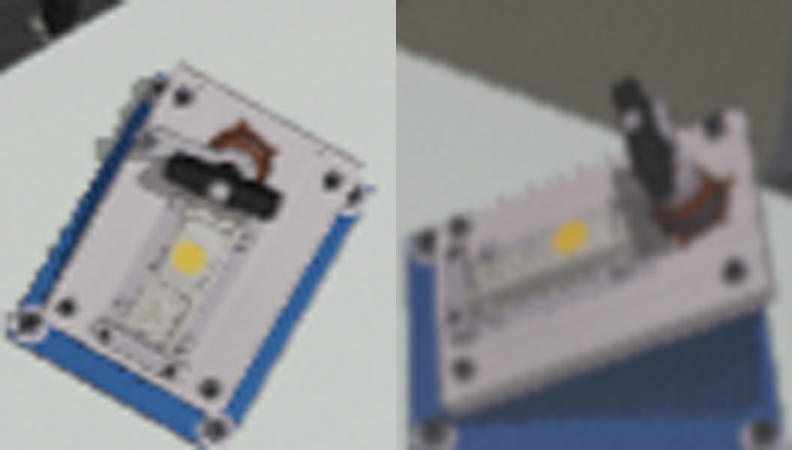

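The picture shows the clamp open with its finger to the left, and the bracket still in its nest (yellow disc at (188,257) in the left half). Next is a guarded descent over the bracket.

Run:
```python
from h import *
p=json.load(open("p.json")); N=frot(p)@n
s=.002
move_joints(ik(face(p,s,0,.12),trot(p,0,-1))); grip(.042,40); movel(face(p,s,0,.06)); print(np.round(read_contact_force(),1))
movel(face(p,s,0,.03),v=.08); f0=read_contact_force()
h=.03
while h>.011:
    h-=.0015; movel(face(p,s,0,h),v=.03); d=read_contact_force()-f0
    print(round(h,4),round(d@N,1),end="; ")
    if np.linalg.norm(d)>4: break
print(h,np.round(d,1),read_clock(),read_tool_pos())
```

```text
[-0.  -0.2  0.9]
0.0285 0.4; 0.027 0.2; 0.0255 0.8; 0.024 1.0; 0.0225 0.1; 0.021 0.9; 0.0195 -0.1; 0.018 1.1; 0.0165 14.8; 0.016499999999999987 [-9.3  4.9 11. ] 24.3833 [ 0.45582987 -0.33297421  0.07571212]
```

Run:
```python
from h import *
p=json.load(open("p.json")); N=frot(p)@n; s=.002
movel(face(p,s,0,.0228),v=.05); f0=read_contact_force()
grip(.0,40); d=read_contact_force()-f0; F=frot(p).T@d
print("gap",read_finger_gap(),read_grip_force(),np.round([F@u,F@yf,F@n],1))
movel(face(p,s,0,.034),v=.04); d=frot(p).T@(read_contact_force()-f0); print("gap",read_finger_gap(),np.round([d@u,d@yf,d@n],1))
if read_finger_gap()>.02:
    movel(face(p,s,0,.12),v=.12); print(read_finger_gap(),np.round(read_contact_force(),1))
print(read_clock())
c=read_camera("scene");b=proj(c,[face(p,0,0,.08)])[0].astype(int);x,y=b-[50,45]
cv2.imwrite("pics/c.png",cv2.resize(c["pixels"][y:y+90,x:x+100,::-1],None,fx=6,fy=6,interpolation=cv2.INTER_CUBIC))
```

```text
gap 0.023735407455504447 39.05453860759735 [-1.8 -3.6  8.8]
gap 0.023948615390074764 [-1.   0.1 -0.2]
0.023588124365011207 [-0.3 -0.7 -0.4]
26.2667
```

View pics/c.png

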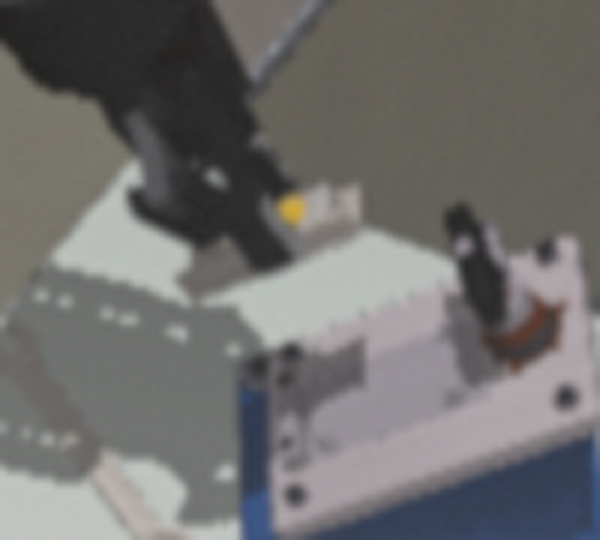

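The picture shows the bracket held square in the jaws and clear of the nest, with the clamp still open. Next I carry it to the bin.

Run:
```python
from h import *
p=json.load(open("p.json")); b=(.5285,.046,-.116)
up=read_tool_pos()+[-.03,0,.08]; movel(up)
best=None
for f in(1,-1):
    Rb=R.from_euler('z',b[2]).as_matrix()@np.diag([f,-f,-1.]); q=ik([b[0],b[1],.22],Rb); print(f,q)
    if q is not None and (best is None or abs(q[5]-read_joint_pos()[5])<best[0]): best=(abs(q[5]-read_joint_pos()[5]),q,Rb)
_,q,Rb=best
move_joints(q); print(read_clock(),read_finger_gap())
movel([b[0],b[1],.09]); print(np.round(read_contact_force(),1))
c=read_camera("top"); s=read_camera("scene"); o=[]
for k in(c,s):
    m=proj(k,[[b[0],b[1],.06]])[0].astype(int); x,y=m-[33,38]; x,y=max(x,0),max(y,0); o.append(cv2.resize(k["pixels"][y:y+75,x:x+66,::-1],(396,450),interpolation=cv2.INTER_CUBIC))
cv2.imwrite("pics/d.png",np.hstack(o)); print(read_clock())
```

```text
1 [ 1.77733759e-02  2.81608125e-01  1.61234248e+00 -4.44089210e-16
  1.24764205e+00  1.70456970e+00]
-1 [ 1.77733759e-02  2.81608125e-01  1.61234248e+00 -4.44089210e-16
  1.24764205e+00 -1.43702295e+00]
28.4583 0.02377884001831072
[ 0.3  0.4 -0.5]
29.575
```

View pics/d.png

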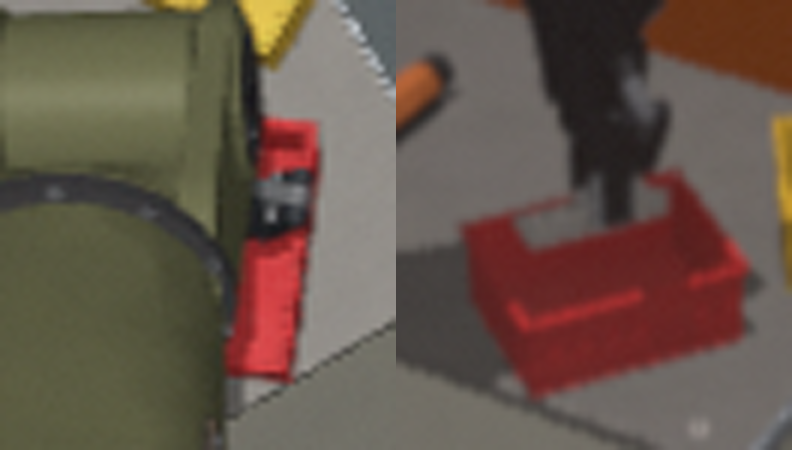

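Run:
```python
from h import *
b=(.5285,.046,-.116); c=read_camera("top"); s=read_camera("scene")
for k in(c,s):
    m=proj(k,[[b[0],b[1],.06]])[0].astype(int)-[33,38]
    L=np.array([[63,48,50],[63,-48,50],[-63,-48,50],[-63,48,50],[11,-25,80],[-11,-25,80],[38,-14,65],[-38,-14,65],[38,14,65],[-38,14,65]])/1e3
    print(np.round((proj(k,w(b,L))-m+.5)*6).astype(int).tolist())
```

```text
[[129, 103], [322, 123], [290, 374], [94, 354], [254, 208], [248, 252], [243, 158], [223, 311], [186, 152], [165, 305]]
[[281, 169], [356, 268], [127, 331], [61, 226], [244, 221], [204, 232], [285, 220], [147, 257], [263, 191], [127, 227]]
```

The projected rim and bracket agree with the picture: rim corners are at (318,122) and (290,380), and the bracket hangs over the bin. Next I lower and release.

Run:
```python
from h import *
b=(.5275,.046,-.116); f0=read_contact_force()
for z in(.06,.045,.035,.03,.027):
    movel([b[0],b[1],z],v=.08); d=read_contact_force()-f0; print(z,np.round(d,1))
    if np.linalg.norm(d)>4: break
grip(.034); pause(.2); print(read_finger_gap(),np.round(read_contact_force()-f0,1))
movel([b[0],b[1],.2]); q=read_joint_pos(); q=np.array(q); q[0]+=.5; move_joints(q)
o=[]; p=json.load(open("p.json"))
for k,m in((read_camera("top"),(b[0],b[1],.03)),(read_camera("scene"),(b[0],b[1],.03)),(read_camera("top"),face(p,.02,0,.02))):
    x,y=proj(k,[m])[0].astype(int)-[28,38]; o.append(cv2.resize(k["pixels"][y:y+76,x:x+56,::-1],None,fx=4.7,fy=4.7,interpolation=cv2.INTER_CUBIC))
cv2.imwrite("pics/e.png",np.hstack(o)); print(read_clock())
```

```text
0.06 [ 0.1  0.3 -0.9]
0.045 [ 0.3  0.1 -0.4]
0.035 [0.  0.2 0.3]
0.03 [-0.   1.7 -0.3]
0.027 [-0.1 -0.1 -1.2]
0.034456323644353394 [-0.3  0.4 -0.3]
34.25
```

View pics/e.png

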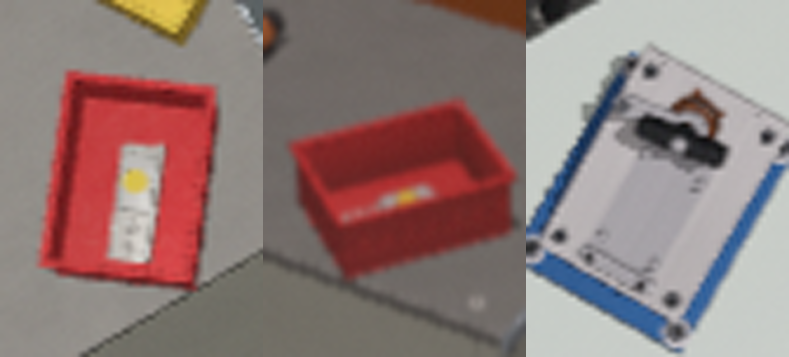

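The bracket lies flat in the red bin (around (137,200)), the bin hasn't moved, the clamp is open and the nest is empty.

```bash
python3 -c "
from workcell import *
print(hand_in())"
```

```text
the job is handed in; nothing more can be done
None
```

The clamp broke free after four rocking cycles and stands open about 1.45 rad; the bracket lies flat in the red bin, and the job was handed in at about 34 s of the 64 s allowed, though no verdict came back.

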